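# Centre a sign blank on the printing jig

## Task

Centre the loose aluminium blank on the platen's yellow line by tapping the two jaws in from opposite sides by their red posts, going back and forth as needed. Leave it straight, its own black centre line over the yellow one to within 2 mm, and pinched lightly (about 4 N) between both sprung jaws; never squeeze it hard, never touch the blank with the gripper, and leave the cup and the ink pot alone.

Things in the scene. Friction and masses are not known exactly. Their poses are not given: they have to be found in the camera images.
- platen: Blue jig plate fixed to the table, 340 (x) x 520 (y) x 18 mm thick. Origin: centre of its underside. Its x axis runs along the yellow centre line painted on its top (at platen y = 0), its y axis is the direction in which the jaws slide.
- blank: Loose aluminium plate, 140 (x) x 110 (y) x 10 mm, about 0.4 kg, on the platen's top, with a thin black line on its face along its x axis. Origin: centre of its underside; centred when this is at platen y = 0. Where it lies along the line does not matter. It slides with 1 to 3 N of friction; pushed by a jaw's bar it turns flush with the bar.
- left_jaw: Jaw on the platen's +y side: dark steel carriage, 60 x 40 mm, top 25 mm above the platen's top. Slides only along platen y, 200 (fully open) to 70 mm from the yellow line, under 9 N of dry friction; stays where left. Origin: on its post's axis at the platen's top face; axes as the platen's. The push on the post is 9 N while it slides free, 9 N plus the pinch once it bears on the blank.
- left_post (a point): Centre of the top of the left jaw's upright square red post, 20 x 20 mm, which stands 50 mm tall on the middle of the carriage; this point is 75 mm above the platen's top face, 93 mm above the table. Push it on its outer face to close the jaw, on its inner face to ease it.
- right_jaw: Same jaw, mirrored, on the -y side. On each jaw a black bar (120 mm along platen x, up to 16 mm above the platen) presses the blank's edge through a 1.5 N/mm spring, 12 mm travel. Its screw setting is not measured and differs per jaw: the relaxed bar's face is 40 to 64 mm from the post's axis, so feel for it. Pinch: about 4 N on each side (2 to 7 is fine); over 10 N marks the blank.
- right_post (a point): The same point on the right jaw's red post, 20 x 20 mm, 93 mm above the table.
- cup: Brown card cup, 72 mm wide, 85 mm high, standing on the platen's far side; leave alone. Origin: centre of its underside.
- ink_pot: Red ink jar with a black cap, 64 mm wide, 70 mm high, standing on the platen's far side; leave alone. Origin: centre of its underside.

How it is judged:
At the end, for the whole second after the job is handed in: The blank lies at rest flat on the platen, its centre within 2.5 mm of the yellow line and square to it within 0.05 rad, with each jaw pressing on it with 2 to 7 N (y of blank in the frame of platen between -0.0025 and 0.0025 m and angle between the x axis of blank and the x axis of platen, either way round below 0.05 rad and z of blank in the frame of platen below 0.021 m and contact force between left_jaw and blank between 2 and 7 N and contact force between right_jaw and blank between 2 and 7 N and linear speed of blank below 0.01 m/s); the robot touches nothing.
It fails at once if a jaw squeezes the blank with more than 10 N (contact force between any of left_jaw, right_jaw and blank above 10 N).
It fails at once if the gripper touches the blank (contact force between the fingers and blank above 0.5 N).
It fails at once if the cup or the ink pot is moved more than 15 mm (distance of any of cup, ink_pot from where it was at the start of the episode above 0.015 m).
It also fails if it takes over 72 s, if anything falls off the work surface, if the arm or the gripper's body presses on something with over 40 N, if the wrist force passes 120 N, or if a joint passes its speed limit or range.

## Robot

A 6-joint arm with a two-finger parallel gripper is mounted at the origin on the work surface. World frame = base frame: x ahead of the robot, y to its left, z up, the work surface at z = 0. Lengths are in m, angles in rad, forces in N, time in s.
With the tool pointing down it reaches from about 0.375 to 0.975 m from the base axis. Payload 3.8 kg.
Tool frame: the origin (TCP) lies between the finger pads; the fingertips stand 22 mm ahead of it and the grasp point (between the pads) lies 3 mm ahead of it; z points along the fingers, y is the direction in which the jaws open and shut (so a half turn about z gives the same grasp; the last joint's range is limited). The gripper opens to 85 mm and grips with 20 to 120 N. Pads are 22 mm wide; open, the fingers measure 114 mm over their backs; the gripper's body (76 mm by 85 mm) begins 54 mm behind the grasp point. The pads swing forward as they close: fully open they stand 13 mm farther back than shut.
Start: joints at [-1.221, 0.264, 1.604, -0, 1.274, -0.037], TCP at [0.255, -0.625, 0.253] pointing down, gripper open.
Joint ranges: [-2.63, 2.63], [-0.94, 2.18], [0.31, 2.57], [-1.31, 4.45], [0, 2.66], [-2.55, 2.55]. Speed limits (rad/s): [2.57, 2.57, 3.14, 3.14, 3.14, 3.14].

## Interface

Orientations are given as a rotation vector (axis times angle).
In Python, from workcell import * gives the robot as it stands.
- The arm moves only by the tool step_arm, never from a script. Its argument "motion" is a list that holds one entry, the list of rows, each a list of 7 numbers: the finger opening in m, from 0 to 0.0854, then the shift along the world's x, y, z in m, then the turn, a rotation vector about the world's x, y, z in degrees. A call has exactly 8 rows; each row is the pose to reach, as a shift and turn from the pose measured when the call began; what a row does not reach only later rows make up. A row lasts 1/8 s, in which the tool goes at most 62.5 mm and 10.7 degrees, less where a joint would pass 70% of its speed; a pose out of reach is approached as far as the arm can. A call with a gripper value outside its range is refused whole. The fingers move at their own pace and stop on an object; "newtons" is the grip in N (left out, the last holds). Time passes only in rows, so rows that repeat a pose let the fingers close, or fill a call up. It gives the time, the measured TCP pose, the force and the opening at its end, in the units of the state.
- read_state(): the state, without advancing time (a new reading comes with each control period).
- read_camera(name): name is "side" or "top" or "wrist"; returns (picture, depth): 480x640x3 uint8, blue, green, red; 480x640 float32, m along the optical axis (not along the pixel's ray), 0 where there is no reading.
- get_calibration(name): a dict with "K" (3x3 intrinsics, pixels), "world_from_camera" (4x4, takes a point from camera to world coordinates). Camera axes: x right, y down, z forward; pixel columns grow to the right and rows downward; lengths in m; the calibration is good to about 2 mm. A picture is of the moment at which its call begins: read the wrist's pose just before it. get_calibration takes no time and is no camera call; for the wrist camera it gives the pose at the moment of the call.
- finish_job(): hands the job in, once; it reports no verdict.
Trained networks look in the newest picture that a camera, given by its name, has taken for a name from the list of things; names that differ only in an ending like _2 or _b are one class to them, and where a whole thing is asked for, a point or a joint stands for the part that bears it (a point fixed in the world has none). Each returns a list of dicts, best first, with "score" (0 to 1); they miss things now and then, are a little off and sometimes report something else, mostly with a low value. They report only what shows in the picture. A call takes as long as a camera call.
- spot_in(camera, thing): "xyz" ([x, y, z] in m, in the coordinates of the camera as it stood for that picture, good to about 4 mm: the middle of the surface that is visible of it).
- regions_of(camera, thing): "region" (480x640 bool, what is visible of it).
The state is a dict: "time": time; "q": joint angles; "joint_vel": joint speeds; "joint_torque": joint torques, N m; "tool_pos": TCP position; "tcp_rot": TCP orientation; "wrist_force": force on the tool from outside, world axes, zero at the start; "torque": the same for the moment, N m; "width": opening from 0.0 (shut) to 1.0 (fully open).
Only numpy, scipy, OpenCV 4.12 (cv2) and the standard library are available. Lean on these libraries where they do the work, as an engineer would, in place of code of your own. Each camera call takes 0.05 s, during which the arm holds its last target. There are 200 camera calls.

## Working session

There is one attempt and no reset: what is moved stays moved. The work goes in short steps, Python scripts to look and compute and a tool call to move; the robot and the scene stay as the last step left them, time stands still between calls to the robot, and variables do not carry over. Pictures are saved under pics/ and viewed, on a budget of 10 in all, crops included, one or two more only if the job needs it, and the job is handed in when it is done.

Besides the shell and the picture viewer there is one more tool, called after "Call:" as name(argument=value, ...), one argument or row to a line, values as JSON. step_arm: Moves the arm, as the interface text tells. Its arguments: {"type":"object","properties":{"motion":{"type":"array"},"newtons":{"type":"number"}},"required":["motion"]}

```bash
mkdir -p pics; cat > h.py <<'E'
from workcell import *
import numpy as np, cv2
def W(cam,p):
    T=get_calibration(cam)["world_from_camera"]; T=np.array(T); return T[:3,:3]@np.array(p)+T[:3,3]
def cloud(cam,depth):
    c=get_calibration(cam);K=np.array(c["K"]);T=np.array(c["world_from_camera"])
    v,u=np.mgrid[:480,:640]
    P=np.stack([(u-K[0,2])/K[0,0]*depth,(v-K[1,2])/K[1,1]*depth,depth],-1)
    return P@T[:3,:3].T+T[:3,3]
E
python3 - <<'E'
from h import *
s=read_state();print(s["time"],s["tool_pos"],s["tcp_rot"],s["wrist_force"])
for cam in ["top","side"]:
    im,d=read_camera(cam);cv2.imwrite(f"pics/{cam}0.png",im)
    np.savez(f"{cam}0.npz",im=im,d=d)
    for t in ["platen","blank","left_post","right_post","left_jaw","right_jaw","cup","ink_pot"]:
        for r in spot_in(cam,t)[:2]: print(cam,t,round(r["score"],2),W(cam,r["xyz"]).round(4))
E
```

```text
0.0 [ 0.25440411 -0.62447492  0.25197314] [-3.08084799e+00 -6.03448857e-01  5.68992918e-04] [-0.15775102 -0.25983124 -0.12322056]
top platen 0.81 [0.5204 0.0856 0.0196]
top blank 0.89 [0.5462 0.0946 0.0218]
top right_post 0.84 [ 0.5678 -0.0611  0.0408]
top left_jaw 0.81 [0.506  0.2547 0.0449]
top right_jaw 0.66 [ 0.566  -0.0617  0.047 ]
top cup 0.76 [ 0.6984 -0.0177  0.0529]
top ink_pot 0.93 [0.627  0.2608 0.0855]
side platen 0.88 [0.5064 0.1936 0.0207]
side blank 0.69 [0.5498 0.1047 0.0282]
side left_post 0.84 [0.5038 0.2748 0.0417]
side left_post 0.63 [0.6885 0.0074 0.0787]
side right_post 0.94 [ 0.5702 -0.0551  0.0344]
side left_jaw 0.62 [0.5014 0.2816 0.0403]
side right_jaw 0.94 [ 0.5685 -0.0541  0.0384]
side cup 0.71 [0.686  0.0089 0.0792]
side ink_pot 0.87 [0.6308 0.2866 0.0708]
```

View pics/top0.png

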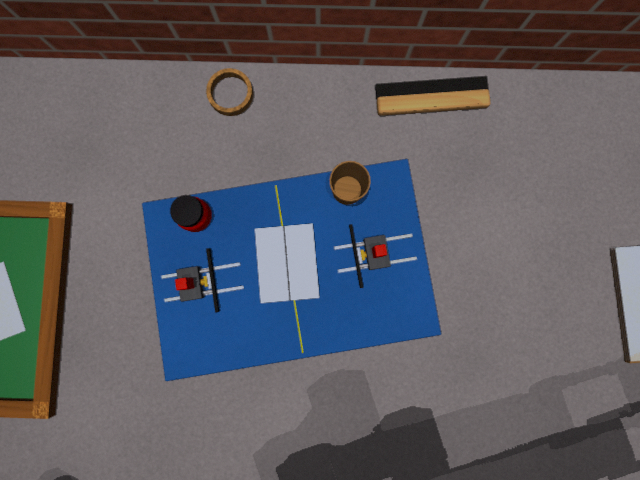

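View pics/side0.png

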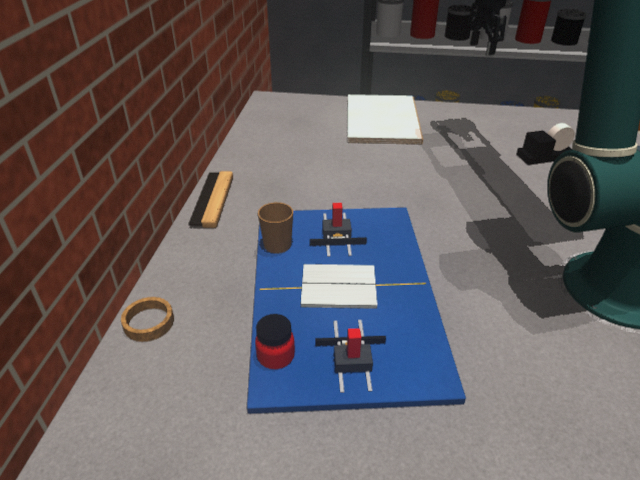

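The top picture shows the yellow line from (277,185) to (302,352), the blank near (287,263), and red posts at (184,284) on the left and (380,250) on the right. The cup is at (350,182) and the ink pot at (190,212). The side view agrees.

```bash
cat >> h.py <<'E'
def project(cam,P):
    c=get_calibration(cam);K=np.array(c["K"]);T=np.linalg.inv(np.array(c["world_from_camera"]))
    p=np.atleast_2d(P)@T[:3,:3].T+T[:3,3]; p=p@K.T; return p[:,:2]/p[:,2:]
def ray(cam,uv,z):
    c=get_calibration(cam);K=np.array(c["K"]);T=np.array(c["world_from_camera"])
    uv=np.atleast_2d(np.asarray(uv,float)); r=np.c_[uv,np.ones(len(uv))]@np.linalg.inv(K).T@T[:3,:3].T
    o=T[:3,3]; return o+r*((z-o[2])/r[:,2])[:,None]
E
python3 - <<'E'
from h import *
f=np.load("top0.npz");im=f["im"];P=cloud("top",f["d"])
hsv=cv2.cvtColor(im,cv2.COLOR_BGR2HSV);H,S,V=[hsv[...,i].astype(int) for i in range(3)]
# platen
m=((abs(H-106)<12)&(S>150)&(V>60)).astype(np.uint8)
m=cv2.morphologyEx(m,cv2.MORPH_OPEN,np.ones((3,3)))
n,l,st,_=cv2.connectedComponentsWithStats(m);big=[i for i in range(1,n) if st[i,4]>500]
v,u=np.nonzero(np.isin(l,big));p=ray("top",np.c_[u,v],0.018)[:,:2]
r=cv2.minAreaRect((p*1000).astype(np.float32));print("platen",r,P[v,u,2].mean())
# yellow
m=(abs(H-28)<6)&(S>110)&(V>90);v,u=np.nonzero(m)
k=(u>260)&(u<315)&(v>170)&(v<370);v,u=v[k],u[k];p=ray("top",np.c_[u,v],0.018)[:,:2]
L=cv2.fitLine((p).astype(np.float32),cv2.DIST_HUBER,0,.001,.001).ravel();print("yellow",L,len(p),np.degrees(np.arctan2(L[1],L[0])))
ex=L[:2]*np.sign(L[0]);ey=np.array([-ex[1],ex[0]]);o=L[2:]
np.savez("fr.npz",ex=ex,ey=ey,o=o)
pf=lambda q:((q-o)@np.array([ex,ey]).T).round(4)
# blank
m=((S<60)&(V>140));n,l,st,c=cv2.connectedComponentsWithStats(m.astype(np.uint8))
m=np.zeros_like(m);m[220:310,250:325]=((S<60)&(V>130))[220:310,250:325]
v,u=np.nonzero(m);p=ray("top",np.c_[u,v],0.028)[:,:2]
r=cv2.minAreaRect((p*1000).astype(np.float32));print("blank",r,"pf",pf(np.array(r[0])/1000),P[v,u,2].mean())
# black line
m=np.zeros_like(m);m[228:300,275:300]=(V<130)[228:300,275:300]
v,u=np.nonzero(m);p=ray("top",np.c_[u,v],0.028)[:,:2]
b=cv2.fitLine(p.astype(np.float32),cv2.DIST_HUBER,0,.001,.001).ravel();print("black",b,len(p),pf(b[2:]),np.degrees(np.arctan2(b[1],b[0])))
# posts
for nm,(a,b_,c_,d_) in dict(L=(265,300,165,205),R=(235,270,365,400)).items():
    m=((H<8)|(H>172))&(S>150)&(V>60);q=np.zeros_like(m);q[a:b_,c_:d_]=m[a:b_,c_:d_]
    t=q&(P[...,2]>0.085)
    v,u=np.nonzero(t);p=ray("top",np.c_[u,v],0.093)[:,:2]
    r=cv2.minAreaRect((p*1000).astype(np.float32));print(nm,len(p),p.mean(0),r,"z",P[t][:,2].mean(),"pf",pf(np.array(r[0])/1000),pf(p.mean(0)))
    # bar
T=np.array(get_calibration("top")["world_from_camera"]);print("cam",T[:3,3])
m=(V<60)
for nm,(a,b_,c_,d_) in dict(L=(245,315,203,225),R=(220,290,345,365)).items():
    q=np.zeros_like(m);q[a:b_,c_:d_]=m[a:b_,c_:d_];v,u=np.nonzero(q);p=ray("top",np.c_[u,v],0.034)[:,:2]
    x=pf(p);print(nm,"bar pf y",np.percentile(x[:,1],[5,50,95]),"x",x[:,0].min(),x[:,0].max())
for t in ["top"]:
  wr=get_calibration("wrist");print(np.array(wr["K"]).round(0).tolist(),np.array(wr["world_from_camera"]).round(3).tolist())
E
```

```text
platen ((538.06201171875, 89.18148803710938), (336.87359619140625, 516.2947998046875), 11.208203315734863) 0.022106453866382846
yellow [0.9807665  0.19518496 0.5359218  0.08877362] 120 11.2555275
blank ((546.3146362304688, 92.96182250976562), (139.98248291015625, 109.53133392333984), 6.835057258605957) pf [0.011  0.0021] 0.030318861771890197
black [0.9932217  0.11623514 0.5375805  0.09186386] 86 [0.0022 0.0027] 6.674871
L 130 [0.50246413 0.26932739] ((502.4499206542969, 269.43988037109375), (19.58596420288086, 19.515003204345703), 11.16891860961914) z 0.09256677243365621 pf [0.0024 0.1837] [0.0024 0.1836]
R 133 [ 0.57038214 -0.0733041 ] ((570.394287109375, -73.37261199951172), (19.650056838989258, 20.01275634765625), 11.158796310424805) z 0.09236158865871272 pf [ 0.0022 -0.1658] [ 0.0022 -0.1657]
cam [0.51080385 0.03152732 0.93001626]
L bar pf y [0.1377 0.1415 0.1454] x -0.0561 0.0615
R bar pf y [-0.1296 -0.1268 -0.1241] x -0.0567 0.0606
[[405.0, 0.0, 318.0], [0.0, 405.0, 237.0], [0.0, 0.0, 1.0]] [[0.376, -0.894, -0.244, 0.315], [-0.927, -0.363, -0.099, -0.6], [0.0, 0.263, -0.965, 0.375], [0.0, 0.0, 0.0, 1.0]]
```

Call:
step_arm(
  motion=[
    [[0, 0.015, 0.058, 0, 0, 0, 9.9], [0, 0.03, 0.116, 0, 0, 0, 19.8], [0, 0.045, 0.174, 0, 0, 0, 29.7], [0, 0.06, 0.232, 0, 0, 0, 39.6], [0, 0.075, 0.29, 0, 0, 0, 49.4], [0, 0.09, 0.348, 0, 0, 0, 59.3], [0, 0.105, 0.406, 0, 0, 0, 69.2], [0, 0.12, 0.464, 0, 0, 0, 79.1]],
  ],
  newtons=60,
)

```text
time: 1.9
tool_pos: [0.3749, -0.1594, 0.2538]
tcp_rot: [1.986, 2.432, 0.001]
wrist_force: [1.0, -0.8, -0.6]
width: 0.0
```

Call:
step_arm(
  motion=[
    [[0, 0.015, 0.058, 0, 0, 0, 0], [0, 0.03, 0.116, 0, 0, 0, 0], [0, 0.045, 0.174, 0, 0, 0, 0], [0, 0.06, 0.232, 0, 0, 0, 0], [0, 0.075, 0.29, 0, 0, 0, 0], [0, 0.09, 0.348, 0, 0, 0, 0], [0, 0.105, 0.406, 0, 0, 0, 0], [0, 0.12, 0.464, 0, 0, 0, 0]],
  ],
)

```text
time: 2.9
tool_pos: [0.4952, 0.3068, 0.2541]
tcp_rot: [1.985, 2.433, 0.002]
wrist_force: [1.8, -0.7, -0.1]
width: 0.004
```

Call:
step_arm(
  motion=[
    [[0, 0, 0, -0.05, 0, 0, 0], [0, 0, 0, -0.1, 0, 0, 0], [0, 0, 0, -0.14, 0, 0, 0], [0, 0, 0, -0.16, 0, 0, 0], [0, 0, 0, -0.168, 0, 0, 0], [0, 0, 0, -0.168, 0, 0, 0], [0, 0, 0, -0.168, 0, 0, 0], [0, 0, 0, -0.168, 0, 0, 0]],
  ],
)

```text
time: 3.9
tool_pos: [0.4962, 0.3073, 0.0877]
tcp_rot: [1.984, 2.432, 0.006]
wrist_force: [-1.1, 0.2, -0.4]
width: 0.002
```

```bash
cat >> h.py <<'E'
def pfs(s=None):
    s=s or read_state(); f=np.load("fr.npz"); d=np.array(s["tool_pos"])[:2]-f["o"]; F=np.array(s["wrist_force"])[:2]
    return "t %.2f pf x %.4f y %.4f z %.4f  Fy %.2f Fx %.2f"%(s["time"],d@f["ex"],d@f["ey"],s["tool_pos"][2],F@f["ey"],F@f["ex"])
E
python3 - <<'E'
from h import *
print(pfs());im,d=read_camera("side");cv2.imwrite("pics/s1.png",im[150:450,200:600]);print(pfs())
E
```

```text
t 3.90 pf x 0.0037 y 0.2220 z 0.0877  Fy 0.41 Fx -1.00
t 3.95 pf x 0.0034 y 0.2220 z 0.0874  Fy 0.05 Fx -0.16
```

View pics/s1.png

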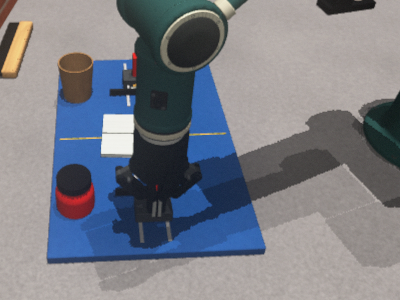

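Call:
step_arm(
  motion=[
    [[0, 0.002, -0.0098, -0.003, 0, 0, 0], [0, 0.0035, -0.0196, -0.003, 0, 0, 0], [0, 0.0055, -0.0294, -0.003, 0, 0, 0], [0, 0.0075, -0.0392, -0.003, 0, 0, 0], [0, 0.0095, -0.049, -0.003, 0, 0, 0], [0, 0.0115, -0.0588, -0.003, 0, 0, 0], [0, 0.0125, -0.0657, -0.003, 0, 0, 0], [0, 0.0132, -0.0687, -0.003, 0, 0, 0]],
  ],
)

```text
time: 4.95
tool_pos: [0.5094, 0.2399, 0.0846]
tcp_rot: [1.988, 2.432, 0.011]
wrist_force: [-1.1, 9.7, -2.0]
width: -0.001
```

```bash
cat >> h.py <<'E'
def look(tag=None,n=1):
    """jaw post, bar and blank y in the platen frame (mm), from the top camera"""
    f=np.load("fr.npz");R=np.array([f["ex"],f["ey"]])
    im,d=read_camera("top");P=cloud("top",d)
    if tag: cv2.imwrite(f"pics/{tag}.png",im[150:390,120:450])
    hsv=cv2.cvtColor(im,cv2.COLOR_BGR2HSV);H,S,V=[hsv[...,i].astype(int) for i in range(3)]
    v,u=np.mgrid[:480,:640];uv=np.c_[u.ravel(),v.ravel()]
    g=lambda z:((ray("top",uv,z)[:,:2]-f["o"])@R.T).reshape(480,640,2)*1000
    g93,g28=g(.093),g(.028)
    red=((H<8)|(H>172))&(S>150)&(V>60)&(P[...,2]>.084)&(P[...,2]<.101)&(abs(g93[...,0]-2)<16)
    for nm,s in(("L",1),("R",-1)):
        q=red&(s*g93[...,1]>0)
        print(nm,"post",q.sum(),(np.round(cv2.minAreaRect(g93[q].astype(np.float32))[0],1) if q.sum()>20 else None))
    w=(S<60)&(V>130)&(abs(g28[...,1])<75)&(abs(g28[...,0])<100)
    if w.sum()>500:
        r=cv2.minAreaRect(g28[w].astype(np.float32));print("blank",w.sum(),np.round(r[0],1),np.round(r[1],1),round(r[2],2))
        q=(V<130)&(abs(g28[...,1])<15)&(abs(g28[...,0]-r[0][0])<60)
        if q.sum()>15:
            # darkness-weighted centre for each row of the image
            X,Y=[],[]
            for row in np.unique(np.nonzero(q)[0]):
                c=int(round(u[row][q[row]].mean()));sl=slice(c-3,c+4);wt=np.clip(np.median(V[row,c-6:c+7])-V[row,sl],0,None).astype(float)
                if wt.sum()>20: uc=(wt*u[row,sl]).sum()/wt.sum();k=(ray("top",[[uc,row]],.028)[0,:2]-f["o"])@R.T*1000;X.append(k[0]);Y.append(k[1])
            X,Y=np.array(X),np.array(Y);p=np.polyfit(X,Y,1);k=abs(Y-np.polyval(p,X))<1.5;p=np.polyfit(X[k],Y[k],1)
            print("black line: y at centre %.2f, tilt %.2f deg, n %d res %.2f"%(np.polyval(p,r[0][0]),np.degrees(np.arctan(p[0])),k.sum(),(Y[k]-np.polyval(p,X[k])).std()))
    print(pfs())
E
python3 - <<'E'
from h import *
print(pfs()); look()
E
```

```text
t 4.95 pf x 0.0034 y 0.1534 z 0.0846  Fy 9.77 Fx 0.83
L post 114 [  2.3 128.2]
R post 136 [   2.2 -165.6]
blank 4097 [11.  2.] [109.6 140. ] 85.58
black line: y at centre 2.28, tilt -4.38 deg, n 58 res 0.18
t 5.00 pf x 0.0035 y 0.1531 z 0.0846  Fy 7.37 Fx 0.66
```

Call:
step_arm(
  motion=[
    [[0, 0.0005, -0.003, 0, 0, 0, 0], [0, 0.001, -0.0055, 0, 0, 0, 0], [0, 0.0015, -0.0075, 0, 0, 0, 0], [0, 0.002, -0.0095, 0, 0, 0, 0], [0, 0.0023, -0.0115, 0, 0, 0, 0], [0, 0.0026, -0.0132, 0, 0, 0, 0], [0, 0.0029, -0.0147, 0, 0, 0, 0], [0, 0.0032, -0.016, 0, 0, 0, 0]],
  ],
)

```text
time: 6.0
tool_pos: [0.5123, 0.2251, 0.0847]
tcp_rot: [-1.989, -2.43, -0.015]
wrist_force: [-1.7, 8.7, -0.2]
width: -0.0
```

```bash
python3 - <<'E'
from h import *
print(pfs()); look()
E
```

```text
t 6.00 pf x 0.0035 y 0.1383 z 0.0847  Fy 8.84 Fx 0.03
L post 97 [  2.3 111.2]
R post 134 [   2.2 -165.7]
blank 3809 [10.8  2. ] [109.6 140.3] 85.5
black line: y at centre 2.29, tilt -4.39 deg, n 58 res 0.19
t 6.05 pf x 0.0035 y 0.1382 z 0.0847  Fy 9.76 Fx 0.53
```

Call:
step_arm(
  motion=[
    [[0, 0.0003, -0.001, 0, 0, 0, 0], [0, 0.0005, -0.002, 0, 0, 0, 0], [0, 0.0007, -0.003, 0, 0, 0, 0], [0, 0.0009, -0.004, 0, 0, 0, 0], [0, 0.0011, -0.005, 0, 0, 0, 0], [0, 0.0013, -0.006, 0, 0, 0, 0], [0, 0.0015, -0.007, 0, 0, 0, 0], [0, 0.0016, -0.008, 0, 0, 0, 0]],
  ],
)

```text
time: 7.05
tool_pos: [0.5136, 0.2185, 0.0847]
tcp_rot: [-1.989, -2.427, -0.019]
wrist_force: [-1.1, 9.3, -1.1]
width: 0.0
```

```bash
python3 - <<'E'
from h import *
print(pfs()); look()
E
```

```text
t 7.05 pf x 0.0035 y 0.1316 z 0.0847  Fy 9.36 Fx 0.70
L post 89 [  1.9 103.4]
R post 132 [   2.2 -165.8]
blank 3678 [10.9  2.3] [110.5 140.3] 85.42
black line: y at centre 2.28, tilt -4.39 deg, n 57 res 0.18
t 7.10 pf x 0.0035 y 0.1315 z 0.0847  Fy 8.68 Fx 1.58
```

Call:
step_arm(
  motion=[
    [[0, 0.0002, -0.001, 0, 0, 0, 0], [0, 0.0004, -0.002, 0, 0, 0, 0], [0, 0.0006, -0.003, 0, 0, 0, 0], [0, 0.0008, -0.004, 0, 0, 0, 0], [0, 0.001, -0.0045, 0, 0, 0, 0], [0, 0.0011, -0.005, 0, 0, 0, 0], [0, 0.0012, -0.0055, 0, 0, 0, 0], [0, 0.0013, -0.006, 0, 0, 0, 0]],
  ],
)

```text
time: 8.1
tool_pos: [0.5145, 0.2144, 0.0848]
tcp_rot: [-1.989, -2.423, -0.024]
wrist_force: [-2.3, 11.4, -1.2]
width: 0.001
```

```bash
python3 - <<'E'
from h import *
print(pfs()); look("t5")
E
```

```text
t 8.10 pf x 0.0035 y 0.1273 z 0.0848  Fy 11.58 Fx -0.00
L post 78 [ 2. 99.]
R post 133 [   2.2 -165.7]
blank 3532 [10.8  1.9] [109.7 140.3] 85.66
black line: y at centre 2.28, tilt -4.46 deg, n 56 res 0.30
t 8.15 pf x 0.0035 y 0.1273 z 0.0848  Fy 11.09 Fx 0.91
```

View pics/t5.png

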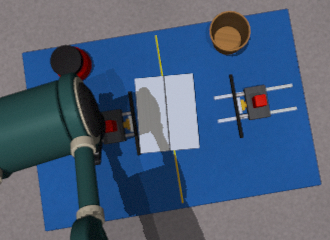

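The crop shows the left bar at (132,120) touching the blank's lower-left corner. The felt push rose from 9 N to about 11.3 N, so it is in contact.

Call:
step_arm(
  motion=[
    [[0, 0.0002, -0.001, 0, 0, 0, 0], [0, 0.0004, -0.002, 0, 0, 0, 0], [0, 0.0006, -0.003, 0, 0, 0, 0], [0, 0.0008, -0.004, 0, 0, 0, 0], [0, 0.001, -0.005, 0, 0, 0, 0], [0, 0.0011, -0.0055, 0, 0, 0, 0], [0, 0.0012, -0.006, 0, 0, 0, 0], [0, 0.0013, -0.0065, 0, 0, 0, 0]],
  ],
)

```text
time: 9.15
tool_pos: [0.5154, 0.2098, 0.0848]
tcp_rot: [-1.989, -2.419, -0.029]
wrist_force: [-1.7, 11.1, -1.9]
width: -0.0
```

```bash
python3 - <<'E'
from h import *
print(pfs()); look()
E
```

```text
t 9.15 pf x 0.0035 y 0.1227 z 0.0848  Fy 11.26 Fx 0.50
L post 67 [ 1.3 93.9]
R post 134 [   2.2 -165.7]
blank 3496 [12.9 -0.8] [109.6 139.3] 87.5
black line: y at centre 2.12, tilt -2.93 deg, n 6 res 0.69
t 9.20 pf x 0.0035 y 0.1226 z 0.0848  Fy 10.92 Fx 0.06
```

Call:
step_arm(
  motion=[
    [[0, 0.0002, -0.001, 0, 0, 0, 0], [0, 0.0004, -0.002, 0, 0, 0, 0], [0, 0.0006, -0.003, 0, 0, 0, 0], [0, 0.0008, -0.0035, 0, 0, 0, 0], [0, 0.0009, -0.004, 0, 0, 0, 0], [0, 0.001, -0.0045, 0, 0, 0, 0], [0, 0.001, -0.005, 0, 0, 0, 0], [0, 0.001, -0.005, 0, 0, 0, 0]],
  ],
)

```text
time: 10.2
tool_pos: [0.516, 0.2067, 0.0849]
tcp_rot: [-1.989, -2.415, -0.034]
wrist_force: [-1.3, 10.0, -2.0]
width: 0.001
```

```bash
python3 - <<'E'
from h import *
print(pfs())
E
```

```text
t 10.20 pf x 0.0035 y 0.1195 z 0.0849  Fy 10.05 Fx 0.71
```

Call:
step_arm(
  motion=[
    [[0, -0.004, 0.02, 0, 0, 0, 0], [0, -0.006, 0.03, 0.03, 0, 0, 0], [0, -0.006, 0.03, 0.08, 0, 0, 0], [0, -0.006, 0.02, 0.12, 0, 0, 0], [0, 0.002, -0.03, 0.12, 0, 0, 0], [0, 0.012, -0.085, 0.12, 0, 0, 0], [0, 0.024, -0.145, 0.12, 0, 0, 0], [0, 0.035, -0.205, 0.12, 0, 0, 0]],
  ],
)

```text
time: 11.2
tool_pos: [0.5508, -0.0008, 0.2049]
tcp_rot: [-1.989, -2.415, -0.034]
wrist_force: [1.4, 0.6, -0.6]
width: -0.0
```

```bash
python3 - <<'E'
from h import *
look("t7")
E
```

```text
L post 135 [ 2.4 95.7]
R post 0 None
blank 2850 [15.9 13.8] [154.8 126.1] 5.41
black line: y at centre -9.18, tilt -5.02 deg, n 29 res 0.79
t 11.25 pf x -0.0030 y -0.0979 z 0.2051  Fy -4.50 Fx 0.72
```

Call:
step_arm(
  motion=[
    [[0, 0.009, -0.035, 0, 0, 0, 0], [0, 0.018, -0.07, 0, 0, 0, 0], [0, 0.0265, -0.105, 0, 0, 0, 0], [0, 0.0265, -0.105, -0.03, 0, 0, 0], [0, 0.0265, -0.105, -0.07, 0, 0, 0], [0, 0.0265, -0.105, -0.11, 0, 0, 0], [0, 0.0265, -0.105, -0.12, 0, 0, 0], [0, 0.0265, -0.105, -0.12, 0, 0, 0]],
  ],
)

```text
time: 12.25
tool_pos: [0.5781, -0.1129, 0.0848]
tcp_rot: [-1.996, -2.415, -0.027]
wrist_force: [0.6, 0.8, 0.7]
width: -0.001
```

```bash
python3 - <<'E'
from h import *
look("t8")
E
```

```text
L post 140 [ 2.4 95.6]
R post 134 [   2.2 -165.7]
blank 4439 [-1.8  9.4] [132.6 188.3] 88.13
black line: y at centre -2.07, tilt -1.34 deg, n 36 res 0.24
t 12.30 pf x 0.0031 y -0.2065 z 0.0861  Fy -0.89 Fx 0.19
```

View pics/t8.png

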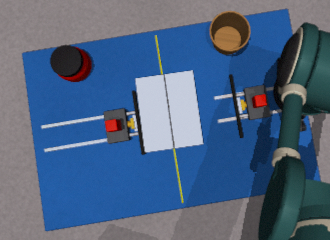

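```bash
sed -i 's|    if w.sum()>500:|    w=cv2.morphologyEx(w.astype(np.uint8),cv2.MORPH_OPEN,np.ones((7,7)));nn,l,st,_=cv2.connectedComponentsWithStats(w);w=(l==1+st[1:,4].argmax()) if nn>1 else w>0\n    if w.sum()>500:|' h.py
```

Call:
step_arm(
  motion=[
    [[0, -0.002, 0.0098, 0, 0, 0, 0], [0, -0.004, 0.0196, 0, 0, 0, 0], [0, -0.006, 0.0294, 0, 0, 0, 0], [0, -0.008, 0.0392, 0, 0, 0, 0], [0, -0.01, 0.049, 0, 0, 0, 0], [0, -0.012, 0.0588, 0, 0, 0, 0], [0, -0.0135, 0.066, 0, 0, 0, 0], [0, -0.0142, 0.07, 0, 0, 0, 0]],
  ],
)

```text
time: 13.3
tool_pos: [0.5668, -0.0448, 0.088]
tcp_rot: [1.998, 2.423, 0.028]
wrist_force: [1.0, -9.6, 1.9]
width: -0.001
```

```bash
python3 - <<'E'
from h import *
print(pfs());look()
E
```

```text
t 13.30 pf x 0.0042 y -0.1370 z 0.0880  Fy -9.63 Fx -0.87
L post 137 [ 2.4 95.7]
R post 0 None
blank 4291 [14.2 -2.1] [110.2 139.2] 88.56
black line: y at centre -2.35, tilt -1.38 deg, n 58 res 0.20
t 13.35 pf x 0.0042 y -0.1366 z 0.0880  Fy -7.63 Fx -0.47
```

Call:
step_arm(
  motion=[
    [[0, -0.0004, 0.0015, 0, 0, 0, 0], [0, -0.0007, 0.003, 0, 0, 0, 0], [0, -0.001, 0.0045, 0, 0, 0, 0], [0, -0.0013, 0.006, 0, 0, 0, 0], [0, -0.0016, 0.0075, 0, 0, 0, 0], [0, -0.0019, 0.009, 0, 0, 0, 0], [0, -0.0021, 0.01, 0, 0, 0, 0], [0, -0.0022, 0.0105, 0, 0, 0, 0]],
  ],
)

```text
time: 14.35
tool_pos: [0.565, -0.0355, 0.0884]
tcp_rot: [1.994, 2.422, 0.026]
wrist_force: [2.0, -9.1, -3.7]
width: 0.0
```

```bash
python3 - <<'E'
from h import *
print(pfs());look()
E
```

```text
t 14.35 pf x 0.0043 y -0.1275 z 0.0884  Fy -9.34 Fx 0.16
L post 136 [ 2.4 95.6]
R post 0 None
blank 4286 [14.1 -2.2] [110.5 139.2] 88.6
black line: y at centre -2.35, tilt -1.37 deg, n 57 res 0.19
t 14.40 pf x 0.0042 y -0.1274 z 0.0884  Fy -8.78 Fx -0.30
```

Call:
step_arm(
  motion=[
    [[0, -0.0003, 0.0015, -0.001, 0, 0, 0], [0, -0.0004, 0.002, -0.002, 0, 0, 0], [0, -0.0005, 0.0025, -0.003, 0, 0, 0], [0, -0.0006, 0.003, -0.003, 0, 0, 0], [0, -0.0007, 0.0035, -0.003, 0, 0, 0], [0, -0.0008, 0.004, -0.003, 0, 0, 0], [0, -0.0009, 0.0045, -0.003, 0, 0, 0], [0, -0.0009, 0.0045, -0.003, 0, 0, 0]],
  ],
)

```text
time: 15.4
tool_pos: [0.5654, -0.0327, 0.0875]
tcp_rot: [1.989, 2.42, 0.024]
wrist_force: [-1.2, -9.1, 4.8]
width: 0.002
```

```bash
python3 - <<'E'
from h import *
print(pfs());look()
E
```

```text
t 15.40 pf x 0.0052 y -0.1249 z 0.0875  Fy -8.70 Fx -2.99
L post 134 [ 2.4 96.2]
R post 0 None
blank 4285 [14.2 -2.1] [110.2 139.2] 88.56
black line: y at centre -2.34, tilt -1.39 deg, n 58 res 0.20
t 15.45 pf x 0.0052 y -0.1249 z 0.0875  Fy -7.91 Fx -2.21
```

Call:
step_arm(
  motion=[
    [[0, -0.0003, 0.0015, 0, 0, 0, 0], [0, -0.0004, 0.002, 0, 0, 0, 0], [0, -0.0005, 0.0025, 0, 0, 0, 0], [0, -0.0006, 0.003, 0, 0, 0, 0], [0, -0.0007, 0.0035, 0, 0, 0, 0], [0, -0.0008, 0.004, 0, 0, 0, 0], [0, -0.0009, 0.0045, 0, 0, 0, 0], [0, -0.0009, 0.0045, 0, 0, 0, 0]],
  ],
)

```text
time: 16.45
tool_pos: [0.5647, -0.0298, 0.088]
tcp_rot: [1.984, 2.419, 0.021]
wrist_force: [1.6, -8.4, -2.1]
width: 0.001
```

```bash
python3 - <<'E'
from h import *
print(pfs());look()
E
```

```text
t 16.45 pf x 0.0051 y -0.1219 z 0.0880  Fy -8.57 Fx -0.10
L post 137 [ 2.4 95.6]
R post 0 None
blank 4197 [14.2 -2.1] [110.2 139.2] 88.56
black line: y at centre -2.36, tilt -1.36 deg, n 58 res 0.20
t 16.50 pf x 0.0051 y -0.1219 z 0.0880  Fy -8.41 Fx 0.12
```

Call:
step_arm(
  motion=[
    [[0, -0.0003, 0.0015, 0, 0, 0, 0], [0, -0.0004, 0.002, 0, 0, 0, 0], [0, -0.0005, 0.0025, 0, 0, 0, 0], [0, -0.0006, 0.003, 0, 0, 0, 0], [0, -0.0007, 0.0035, 0, 0, 0, 0], [0, -0.0008, 0.004, 0, 0, 0, 0], [0, -0.0009, 0.0045, 0, 0, 0, 0], [0, -0.0009, 0.0045, 0, 0, 0, 0]],
  ],
)

```text
time: 17.5
tool_pos: [0.5642, -0.0268, 0.0881]
tcp_rot: [1.98, 2.417, 0.018]
wrist_force: [2.4, -8.5, -5.5]
width: -0.002
```

```bash
python3 - <<'E'
from h import *
print(pfs());look("t13")
E
```

```text
t 17.50 pf x 0.0051 y -0.1189 z 0.0881  Fy -8.83 Fx 0.67
L post 136 [ 2.4 95.6]
R post 0 None
blank 3968 [14.2 -2.1] [110.2 139.2] 88.6
black line: y at centre -2.37, tilt -1.35 deg, n 59 res 0.20
t 17.55 pf x 0.0051 y -0.1189 z 0.0881  Fy -8.59 Fx 0.45
```

View pics/t13.png

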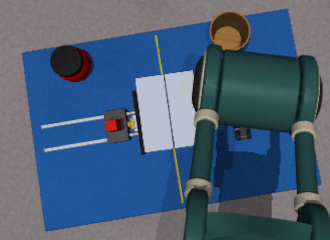

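The arm hides the right jaw in this crop, while the left bar at (138,120) is still against the blank. There is no contact on the right yet, so I'll keep feeling for it.

Call:
step_arm(
  motion=[
    [[0, -0.0003, 0.0015, 0, 0, 0, 0], [0, -0.0004, 0.002, 0, 0, 0, 0], [0, -0.0005, 0.0025, 0, 0, 0, 0], [0, -0.0006, 0.003, 0, 0, 0, 0], [0, -0.0007, 0.0035, 0, 0, 0, 0], [0, -0.0008, 0.004, 0, 0, 0, 0], [0, -0.0009, 0.0045, 0, 0, 0, 0], [0, -0.0009, 0.0045, 0, 0, 0, 0]],
  ],
)

```text
time: 18.55
tool_pos: [0.5637, -0.0246, 0.0882]
tcp_rot: [1.975, 2.416, 0.014]
wrist_force: [4.0, -10.5, -5.9]
width: -0.001
```

```bash
python3 - <<'E'
from h import *
print(pfs());look()
im,d=read_camera("side");cv2.imwrite("pics/s14.png",cv2.resize(im[190:330,240:440],None,fx=3,fy=3,interpolation=2))
for r in spot_in("side","right_post")[:2]: print(r["score"],W("side",r["xyz"]))
E
```

```text
t 18.55 pf x 0.0051 y -0.1166 z 0.0882  Fy -11.05 Fx 1.86
L post 136 [ 2.4 95.8]
R post 0 None
blank 3689 [14.4  1.1] [103.3 139.5] 88.56
black line: y at centre -2.15, tilt -0.98 deg, n 58 res 0.20
t 18.60 pf x 0.0052 y -0.1166 z 0.0882  Fy -11.07 Fx 0.55
0.62 [0.55508813 0.00852723 0.04125169]
```

View pics/s14.png

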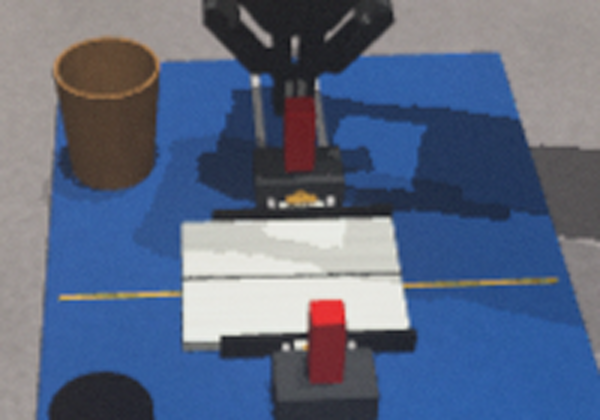

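The side view shows both bars on the blank, the right at (300,213) and the left at (318,343), with the black line close to the yellow. Contact on the right is about 2 N.

Call:
step_arm(
  motion=[
    [[0, -0.0003, 0.0015, 0, 0, 0, 0], [0, -0.0004, 0.002, 0, 0, 0, 0], [0, -0.0005, 0.0025, 0, 0, 0, 0], [0, -0.0006, 0.003, 0, 0, 0, 0], [0, -0.0007, 0.0035, 0, 0, 0, 0], [0, -0.0007, 0.0038, 0, 0, 0, 0], [0, -0.0008, 0.0041, 0, 0, 0, 0], [0, -0.0008, 0.0041, 0, 0, 0, 0]],
  ],
)

```text
time: 19.7
tool_pos: [0.5634, -0.0228, 0.0883]
tcp_rot: [1.97, 2.414, 0.01]
wrist_force: [2.8, -11.4, -5.0]
width: -0.001
```

```bash
python3 - <<'E'
from h import *
print(pfs());look()
E
```

```text
t 19.70 pf x 0.0052 y -0.1148 z 0.0883  Fy -11.70 Fx 0.55
L post 135 [ 2.3 95.7]
R post 0 None
blank 3475 [13.8  3.7] [ 99.3 139.1] 89.64
black line: y at centre -1.34, tilt -0.26 deg, n 61 res 0.20
t 19.75 pf x 0.0052 y -0.1148 z 0.0882  Fy -11.65 Fx 0.58
```

Call:
step_arm(
  motion=[
    [[0, -0.0003, 0.0015, 0, 0, 0, 0], [0, -0.0004, 0.002, 0, 0, 0, 0], [0, -0.0005, 0.0025, 0, 0, 0, 0], [0, -0.0006, 0.003, 0, 0, 0, 0], [0, -0.0007, 0.0035, 0, 0, 0, 0], [0, -0.0007, 0.0038, 0, 0, 0, 0], [0, -0.0008, 0.0041, 0, 0, 0, 0], [0, -0.0008, 0.0041, 0, 0, 0, 0]],
  ],
)

```text
time: 20.75
tool_pos: [0.5631, -0.0213, 0.0883]
tcp_rot: [1.965, 2.412, 0.005]
wrist_force: [3.2, -12.8, -6.9]
width: 0.0
```

```bash
python3 - <<'E'
from h import *
print(pfs());look()
E
```

```text
t 20.75 pf x 0.0052 y -0.1133 z 0.0883  Fy -13.20 Fx 0.61
L post 135 [ 2.4 95.7]
R post 0 None
blank 3271 [13.8  7.2] [ 94.1 139.6] 89.17
black line: y at centre -0.68, tilt -0.22 deg, n 59 res 0.22
t 20.80 pf x 0.0052 y -0.1133 z 0.0883  Fy -13.42 Fx 0.62
```

Call:
step_arm(
  motion=[
    [[0, -0.0003, 0.0015, 0, 0, 0, 0], [0, -0.0004, 0.002, 0, 0, 0, 0], [0, -0.0005, 0.0025, 0, 0, 0, 0], [0, -0.0006, 0.003, 0, 0, 0, 0], [0, -0.0007, 0.0035, 0, 0, 0, 0], [0, -0.0007, 0.0038, 0, 0, 0, 0], [0, -0.0008, 0.0041, 0, 0, 0, 0], [0, -0.0008, 0.0041, 0, 0, 0, 0]],
  ],
)

```text
time: 21.8
tool_pos: [0.5629, -0.0201, 0.0884]
tcp_rot: [1.959, 2.41, 0.0]
wrist_force: [3.1, -13.4, -6.7]
width: -0.001
```

```bash
python3 - <<'E'
from h import *
print(pfs());look()
E
```

```text
t 21.80 pf x 0.0052 y -0.1120 z 0.0884  Fy -13.79 Fx 0.41
L post 137 [ 2.4 95.6]
R post 0 None
blank 3044 [14.9 16.8] [ 85.6 144.3] 82.58
black line: y at centre 0.09, tilt -0.16 deg, n 63 res 0.23
t 21.85 pf x 0.0052 y -0.1120 z 0.0884  Fy -13.39 Fx 0.63
```

Call:
step_arm(
  motion=[
    [[0, 0.003, -0.015, 0, 0, 0, 0], [0, 0.003, -0.015, 0.05, 0, 0, 0], [0, 0.003, -0.015, 0.1, 0, 0, 0], [0, -0.006, 0.025, 0.12, 0, 0, 0], [0, -0.018, 0.083, 0.12, 0, 0, 0], [0, -0.03, 0.141, 0.12, 0, 0, 0], [0, -0.042, 0.199, 0.12, 0, 0, 0], [0, -0.05, 0.238, 0.12, 0, 0, 0]],
  ],
)

```text
time: 22.85
tool_pos: [0.512, 0.2207, 0.2093]
tcp_rot: [1.957, 2.412, 0.003]
wrist_force: [1.2, -0.5, 0.1]
width: 0.001
```

```bash
python3 - <<'E'
from h import *
look()
E
```

```text
L post 140 [ 2.4 95.6]
R post 133 [  2.3 -93. ]
blank 3352 [13.4  0.3] [109.3 139.4] 89.91
black line: y at centre 0.49, tilt -0.12 deg, n 54 res 0.20
t 22.90 pf x 0.0023 y 0.1377 z 0.2093  Fy 2.53 Fx 0.45
```

Call:
step_arm(
  motion=[
    [[0, 0, 0, -0.04, 0, 0, 0], [0, 0, 0, -0.08, 0, 0, 0], [0, 0, 0, -0.11, 0, 0, 0], [0, 0, 0, -0.122, 0, 0, 0], [0, 0, 0, -0.123, 0, 0, 0], [0, 0.0015, -0.007, -0.123, 0, 0, 0], [0, 0.0025, -0.013, -0.123, 0, 0, 0], [0, 0.003, -0.0155, -0.123, 0, 0, 0]],
  ],
)

```text
time: 23.9
tool_pos: [0.515, 0.2084, 0.0873]
tcp_rot: [1.958, 2.413, 0.009]
wrist_force: [0.3, 0.3, -1.7]
width: 0.0
```

```bash
python3 - <<'E'
from h import *
look()
E
```

```text
L post 122 [ 2.3 95.5]
R post 133 [  2.3 -93. ]
blank 3252 [13.4  0.3] [109.3 139.4] 89.91
black line: y at centre 0.50, tilt -0.11 deg, n 57 res 0.21
t 23.95 pf x 0.0027 y 0.1213 z 0.0871  Fy -0.60 Fx 0.33
```

Call:
step_arm(
  motion=[
    [[0, 0.0002, -0.001, 0, 0, 0, 0], [0, 0.0003, -0.0015, 0, 0, 0, 0], [0, 0.0004, -0.002, 0, 0, 0, 0], [0, 0.0005, -0.0025, 0, 0, 0, 0], [0, 0.0006, -0.003, 0, 0, 0, 0], [0, 0.0007, -0.0035, 0, 0, 0, 0], [0, 0.0007, -0.0037, 0, 0, 0, 0], [0, 0.0007, -0.0037, 0, 0, 0, 0]],
  ],
)

```text
time: 24.95
tool_pos: [0.5153, 0.2068, 0.0873]
tcp_rot: [1.96, 2.415, 0.012]
wrist_force: [-3.8, 9.7, 1.3]
width: 0.004
```

```bash
python3 - <<'E'
from h import *
print(pfs());look()
E
```

```text
t 24.95 pf x 0.0028 y 0.1198 z 0.0873  Fy 10.28 Fx -1.78
L post 104 [ 2.  93.7]
R post 133 [  2.3 -93. ]
blank 3151 [13.4  0.3] [109.3 139.4] 89.91
black line: y at centre 0.51, tilt -0.10 deg, n 57 res 0.21
t 25.00 pf x 0.0028 y 0.1197 z 0.0873  Fy 9.74 Fx -1.55
```

Call:
step_arm(
  motion=[
    [[0, 0.0003, -0.0015, 0, 0, 0, 0], [0, 0.0004, -0.002, 0, 0, 0, 0], [0, 0.0004, -0.0023, 0, 0, 0, 0], [0, 0.0005, -0.0026, 0, 0, 0, 0], [0, 0.0006, -0.0029, 0, 0, 0, 0], [0, 0.0006, -0.0031, 0, 0, 0, 0], [0, 0.0006, -0.0031, 0, 0, 0, 0], [0, 0.0006, -0.0031, 0, 0, 0, 0]],
  ],
)

```text
time: 26.0
tool_pos: [0.5154, 0.2067, 0.0874]
tcp_rot: [1.964, 2.416, 0.018]
wrist_force: [-3.7, 12.4, -0.8]
width: 0.0
```

```bash
python3 - <<'E'
from h import *
print(pfs());look()
E
```

```text
t 26.00 pf x 0.0028 y 0.1196 z 0.0874  Fy 12.94 Fx -1.24
L post 100 [ 2.3 93.2]
R post 132 [  2.3 -93. ]
blank 3064 [13.4  0.3] [109.3 139.4] 89.91
black line: y at centre 0.52, tilt -0.10 deg, n 58 res 0.21
t 26.05 pf x 0.0028 y 0.1196 z 0.0874  Fy 13.83 Fx -0.21
```

Call:
step_arm(
  motion=[
    [[0, -0.004, 0.02, 0, 0, 0, 0], [0, -0.004, 0.02, 0.04, 0, 0, 0], [0, -0.004, 0.02, 0.09, 0, 0, 0], [0, -0.008, 0.04, 0.13, 0, 0, 0], [0, -0.012, 0.08, 0.15, 0, 0, 0], [0, -0.015, 0.1, 0.15, 0, 0, 0], [0, -0.015, 0.1, 0.15, 0, 0, 0], [0, -0.015, 0.1, 0.15, 0, 0, 0]],
  ],
)

```text
time: 27.05
tool_pos: [0.4994, 0.3054, 0.2352]
tcp_rot: [1.964, 2.417, 0.011]
wrist_force: [-0.2, -0.5, -0.1]
width: -0.003
```

```bash
python3 - <<'E'
from h import *
look("t20")
f=np.load("fr.npz")
for t in ["cup","ink_pot"]:
    for r in spot_in("top",t)[:1]: print(t,W("top",r["xyz"]).round(4))
E
```

```text
L post 137 [ 2.4 95.7]
R post 131 [  2.3 -92.9]
blank 4263 [13.4  0.3] [109.3 139.4] 89.91
black line: y at centre 0.50, tilt -0.11 deg, n 58 res 0.21
t 27.10 pf x 0.0066 y 0.2194 z 0.2354  Fy 0.44 Fx 0.76
cup [ 0.7004 -0.018   0.0501]
ink_pot [0.6299 0.2568 0.0853]
```

View pics/t20.png

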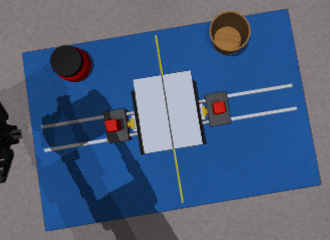

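The blank lies between both bars, at (138,122) and (201,112), with its black line running along the yellow one. The cup and pot have not been disturbed. I'm handing the job in.

```bash
python3 -c "
from workcell import *
print(finish_job())"
```

```text
the job is handed in; nothing more can be done
None
```

The blank is centred, straight and lightly pinched, and I handed the job in at about 27 s of the 72 s allowed. I pushed the left jaw in until its bar bore on the blank. Then I pushed the right jaw in until the blank sat on the yellow line, and last tested the left post with a light push.

**Last checks:**
- **Position:** the top camera put the black line +0.5 mm from the yellow one; the blank's outline gave +0.3 mm. The tilt was about 0.1°.
- **Right pinch:** about 4.5–5 N, from a push of 13.4–13.8 N less the roughly 9 N of sliding friction.
- **Left pinch:** about 4–5 N, but this is inferred. The jaw held still under a push of 13–13.8 N, which gives a lower limit of about 4 N. The upper limit comes from balance with the right jaw.
- **Cup and ink pot:** each read within 5 mm of its starting place, about the error of the finder. The arm was clear of everything.

**What disagreed:** the distance from the tool centre to the post read about 24 mm on the left and 19 mm on the right. That fits the roughly 2 mm calibration error. While the arm covered part of the scene, the blank's outline and the left post's position read wrong, so I went by the black line and by the views taken with the arm away.

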